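# Turn the blue-lidded glaze jar to the label reader

## Task

Have the blue-lidded glaze jar's label read: stand that jar upright on the middle of the round black pad of the label reader, turned so that its striped white label squarely faces the reader's window, and let go of it. The jar is glass, so set it down gently rather than dropping it, and leave the green-lidded and yellow-lidded jars standing where they are.

Things in the scene. Friction and masses are not known exactly. Their poses are not given: they have to be found in the camera images.
- jar_blue: Brown glass jar with blue screw lid, loose, 0.15-0.31 kg. Round, 50 mm diameter up to 60 mm height; lid 45 mm diameter, 66 to 82 mm high. Origin: centre of underside, z up. +x points out through the middle of its black-striped white label (100 degrees wide). A white paint dash on the lid runs from its centre to the rim on the label's side. Grip the side at any yaw, 40 to 50 mm up.
- blue_label (a point): Middle of the blue-lidded jar's striped white label: 25 mm from the jar's axis along its +x, 31 mm above its underside.
- jar_green: Bystander: the same jar with a green lid; same axes. Leave it where it stands. Behind the row of three jars, as seen from the robot and at least 70 mm clear of them, stands an open tool box, 0.3 m high with its raised lid.
- jar_yellow: Bystander: the same jar with a yellow lid; same axes. Leave it where it stands.
- reader: Label reader, fixed. Black rubber pad of 90 mm diameter with a thin white ring, top 6 mm above the table, on a 4 mm aluminium plate 116 mm wide. Origin: on the table under the pad's centre, z up. +x points level to the middle of the dark window with a red line in a grey housing, which stands from 93 to 160 mm along +x, 110 mm wide, 78 mm high; nothing of it overhangs the pad.

How it is judged:
At the end, for the whole second after the job is handed in: The blue-lidded jar stands upright (within 0.1 rad) and at rest on the pad, its axis within 20 mm of the pad's centre, its label turned to the window to within 0.3 rad (17 degrees), and it is released (horizontal distance between jar_blue and reader below 0.02 m and z of jar_blue in the frame of reader between 0.002 and 0.01 m and angle between jar_blue's own z axis and vertical below 0.1 rad and angle between the x axis of jar_blue and the x axis of reader, either way round below 0.3 rad and x of blue_label in the frame of reader above 0 m and linear speed of jar_blue below 0.02 m/s and contact force between the fingers and jar_blue below 0.1 N); the robot touches nothing.
It fails at once if the blue-lidded jar is dropped or knocked: it moves faster than 0.6 m/s while the fingers do not hold it (contact force between the fingers and jar_blue below 0.2 N and linear speed of jar_blue above 0.6 m/s).
It fails at once if the green-lidded or the yellow-lidded jar is moved by more than 30 mm or tipped (distance of any of jar_green, jar_yellow from where it was at the start of the episode above 0.03 m or angle between any of jar_green, jar_yellow's own z axis and vertical above 0.5 rad).
It also fails if it takes over 35 s, if anything falls off the work surface, if the arm or the gripper's body presses on something with over 40 N, if the wrist force passes 120 N, or if a joint passes its speed limit or range.

## Robot

A 6-joint arm with a two-finger parallel gripper is mounted at the origin on a cart in front of the work surface, level with it; the furniture and walls round the work are solid. World frame = base frame: x ahead of the robot, y to its left, z up, the work surface at z = 0. Lengths are in m, angles in rad, forces in N, time in s.
With the tool pointing down it reaches from about 0.275 to 0.825 m from the base axis. Payload 5.2 kg.
Tool frame: the origin (TCP) lies at the very end of the fingers, on their centre line; the grasp point (between the pads) lies r.grip_depth behind it (r.grip_depth is the distance from the TCP to the grasp point, in m); z points along the fingers, y is the line along which they close (so a half turn about z gives the same grasp; the last joint's range is limited). The gripper opens to 93 mm and grips with 3 to 60 N. Pads are 15 mm wide; open, the fingers measure 128 mm over their backs; the gripper's body (75 mm by 188 mm) begins 65 mm behind the grasp point.
Start: joints at [1.106, 0.259, 1.535, -0, 1.348, -0.203], TCP at [0.142, 0.531, 0.219] pointing down, gripper open.
Joint ranges: [-3.14, 3.14], [-0.91, 2.08], [0.19, 2.58], [-1.22, 4.36], [0.22, 2.71], [-3.12, 3.12]. Speed limits (rad/s): [2.57, 2.57, 3.14, 3.14, 3.14, 3.14].

## Interface

Orientations are given as [roll, pitch, yaw] about the fixed x, y, z axes, in that order (R = Rz(yaw) Ry(pitch) Rx(roll)).
In Python, from bench import r, read_camera gives the robot as it stands (r), with the cameras as plain functions.
- The arm moves only by the tool inch_along, called after "Request:" in YAML: its name, and indented under it one key for each argument. Schema: {"type":"object","properties":{"segments":{"type":"array","items":{"type":"array","items":{"type":"array","items":{"type":"number"},"minItems":6,"maxItems":6},"minItems":1,"maxItems":10},"minItems":1,"maxItems":1},"aperture":{"type":"number"},"grip_n":{"type":"number"},"only":{"type":"string"},"quiet":{"type":"boolean"},"lines":{"type":"string"}},"required":["segments"],"additionalProperties":false}. segments is a list that holds a single list of rows (three levels of brackets), with 1 to 10 rows, each of 6 numbers: dx, dy, dz in parts of the range, where 1.0 means 0.8 m, then a rotation vector rx, ry, rz in parts of the range, where 1.0 means pi/2 rad; each row is the pose to reach, as a shift and turn from the pose commanded when the call began, along the tool's axes at that moment; what a row does not reach only later rows make up. A row lasts 1/10 s, in which the tool goes at most 0.05 m and 0.15 rad, less where a joint would pass 70% of its speed; a pose out of reach is approached as far as the arm can. aperture is the finger opening in m, set as the call begins (left out keeps the last). The fingers move at their own pace and stop on an object; grip_n is the grip in N (left out, the last holds). Time passes only in rows, so rows that do not move let the fingers close. The tool returns the time, the measured TCP pose, the force, the opening and the grip force at its end. only (a regular expression) keeps the lines of the reply that match it, lines (a string "A,B") keeps lines A to B, and quiet returns only ok. A shift or turn number past 1, either way, is cut back to 1. Input that does not fit is refused with a message, and nothing moves.
- r.state(): the state, without advancing time (a new reading comes with each control period).
- read_camera(name): name is "scene" or "side" or "wrist"; returns a dict with "pixels" (420x560x3 uint8, red, green, blue), "vfov" (degrees; the focal length in pixels is half the picture's height over the tangent of half this angle, whatever the lens; pixels are square), "cx", "cy" (the principal point, pixels), "R" (3x3) and "t" (3): a world point X has camera coordinates R X + t. Camera axes: x right, y down, z forward; pixel columns grow to the right and rows downward; lengths in m; the calibration is good to about 2 mm. The wrist camera is an equidistant fisheye: a pixel r from the principal point sees the ray r / f radians off the axis. A picture is of the moment at which its call begins. There is no depth.
- r.sign_off(): hands the job in; it is judged then, once.
The state is a dict: "clock": time; "q": joint angles; "qd": joint speeds; "effort": joint torques, N m; "tcp_pos": TCP position; "eef_rot": TCP orientation; "contact_force": force on the tool from outside, world axes, zero at the start; "torque": the same for the moment, N m; "opening": finger opening in m; "grasp_force": force on a finger pad.
Only numpy, scipy, OpenCV 4.12 (cv2) and the standard library are available. Lean on these libraries where they do the work, as an engineer would, in place of code of your own. Each camera call takes 0.05 s, during which the arm holds its last target. There are 200 camera calls.

## Working session

There is one attempt and no reset: what is moved stays moved. The work goes in short steps, Python scripts to look and compute and a tool call to move; the robot and the scene stay as the last step left them, time stands still between calls to the robot, and variables do not carry over. Pictures are saved under pics/ and viewed, at most 10 in all, crops included, and the job is handed in when it is done.

```bash
ls; mkdir -p pics
```

Run:
```python
from bench import r, read_camera
import cv2,numpy as np
print(r.grip_depth); s=r.state(); print(s['tcp_pos'],s['eef_rot'],s['opening'],s['clock'])
for n in("scene","side","wrist"):
    c=read_camera(n); cv2.imwrite(f"pics/{n}0.png",c["pixels"][:,:,::-1]); print(n,c["vfov"],c["cx"],c["cy"],np.round(-c["R"].T@c["t"],3))
    np.savez(f"pics/{n}0.npz",**c)
```

```text
bench.py
pics
0.0188
[0.14207558 0.53074978 0.21781825] [-3.13978784e+00 -3.74369529e-04  2.87980592e+00] 0.09324822431406218 0.0
scene 52.21674719551585 275.8078099289093 206.58128362943933 [ 0.178 -0.497  0.784]
side 53.716578617651685 279.5103292469228 216.00699843908546 [ 0.349 -0.629  0.644]
wrist 65.70646984690485 278.86975276931554 206.41771105602743 [0.075 0.548 0.384]
```

View pics/scene0.png

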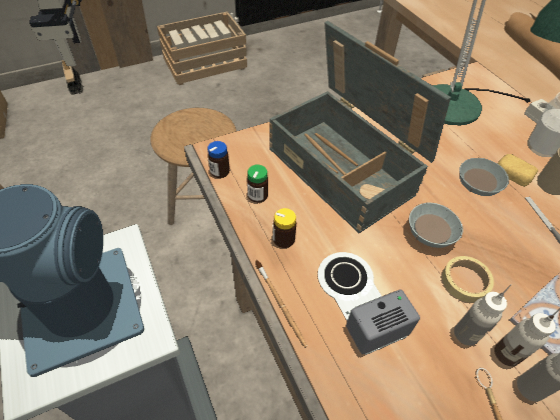

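View pics/side0.png

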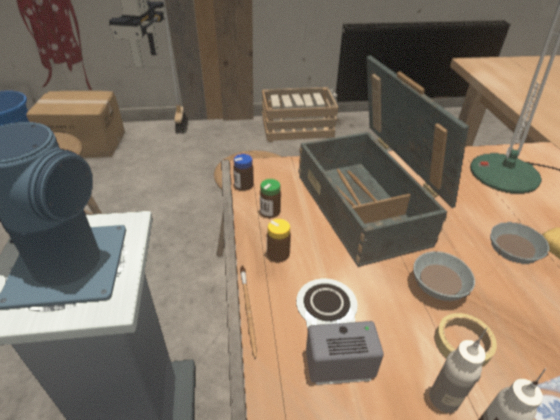

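View pics/wrist0.png

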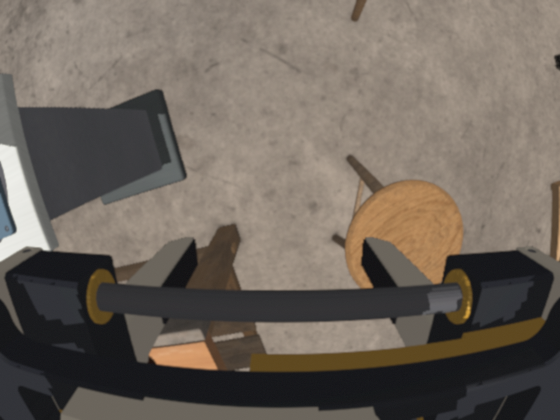

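The scene view shows the blue lid at about (218,148), green at (257,173), yellow at (285,217), the pad centre near (346,275), and the housing near (383,320). The side view shows the blue lid at (243,162), the pad at (327,300) and the housing at (345,350). In the wrist view there are only the floor and the stool.

Create h.py:
```python
import cv2,numpy as np
def load(n): return dict(np.load(f"pics/{n}.npz"))
def ray(c,u,v,fish=False):
    f=c["pixels"].shape[0]/2/np.tan(np.radians(float(c["vfov"]))/2)
    x,y=u-float(c["cx"]),v-float(c["cy"])
    if fish:
        rr=np.hypot(x,y)+1e-9; a=rr/f; d=np.array([np.sin(a)*x/rr,np.sin(a)*y/rr,np.cos(a)])
    else: d=np.array([x/f,y/f,1.])
    return -c["R"].T@c["t"], c["R"].T@d
def onz(c,u,v,z,fish=False):
    o,d=ray(c,u,v,fish); return (o+d*(z-o[2])/d[2])[:2]
def hsv(c): return cv2.cvtColor(c["pixels"],cv2.COLOR_RGB2HSV)
def big(m,near=None):
    n,l,st,ce=cv2.connectedComponentsWithStats(m.astype(np.uint8))
    i=1+np.argmax(st[1:,4]); return l==i,ce[i],st[i,4]
LID={"blue":(105,125),"green":(50,85),"yellow":(22,32)}
```

Run:
```python
from h import *
rois={"scene":(180,310,120,260),"side":(220,310,140,270)}
for n in("scene","side"):
    c=load(n+"0"); H=hsv(c); x0,x1,y0,y1=rois[n]
    for k,(a,b) in LID.items():
        m=np.zeros(H.shape[:2],bool); m[y0:y1,x0:x1]=((H[...,0]>=a)&(H[...,0]<=b)&(H[...,1]>150)&(H[...,2]>60))[y0:y1,x0:x1]
        g,ce,ar=big(m); hull=cv2.convexHull(np.argwhere(g)[:,::-1].astype(np.int32))
        M=cv2.moments(hull); u,v=M['m10']/M['m00'],M['m01']/M['m00']
        print(n,k,ar,np.round((u,v),1),np.round(onz(c,u,v,.074),4))
        if k=="blue":
            hm=np.zeros(m.shape,np.uint8); cv2.fillConvexPoly(hm,hull,1)
            w=(hm>0)&(H[...,1]<110)&(H[...,2]>120); 
            if w.any(): p=np.argwhere(w)[:,::-1].mean(0); print(" dash",w.sum(),p,onz(c,*p,.082))
c1=load("scene0")["pixels"][240:360,300:430]; c2=load("side0")["pixels"][270:390,280:410]
c3=load("scene0")["pixels"][130:190,195:260]
im=np.hstack([cv2.resize(c1,None,fx=3,fy=3,interpolation=2),cv2.resize(c2,None,fx=3,fy=3,interpolation=2)])
cv2.imwrite("pics/crop1.png",im[:,:,::-1])
```

```text
scene blue 222 [217.  149.3] [0.3761 0.2354]
 dash 21 [212.38095238 148.61904762] [0.3647907  0.23365318]
scene green 236 [256.9 173.7] [0.4313 0.1234]
scene yellow 342 [284.6 218.4] [ 0.4334 -0.0174]
side blue 52 [244.2 159.1] [0.3824 0.2456]
 dash 8 [241.   158.75] [0.37414935 0.23587906]Traceback (most recent call last):
  File "<stdin>", line 7, in <module>
  File "h.py", line 15, in big
    i=1+np.argmax(st[1:,4]); return l==i,ce[i],st[i,4]
        ~~~~~~~~~^^^^^^^^^^
    return _wrapfunc(a, 'argmax', axis=axis, out=out, **kwds)
    return bound(*args, **kwds)
ValueError: attempt to get argmax of an empty sequence
```

Run:
```python
from h import *
c1=load("scene0")["pixels"][240:360,300:430]; c2=load("side0")["pixels"][270:390,280:410]
im=np.hstack([cv2.resize(c,None,fx=3,fy=3,interpolation=2) for c in(c1,c2)])
cv2.imwrite("pics/crop1.png",im[:,:,::-1])
for n,z in(("scene",(320,375,252,300)),("side",(297,357,283,320))):
    c=load(n+"0"); H=hsv(c); x0,x1,y0,y1=z
    m=np.zeros(H.shape[:2],bool); m[y0:y1,x0:x1]=(H[...,2]<70)[y0:y1,x0:x1]
    g,ce,ar=big(m); e=cv2.fitEllipse(cv2.convexHull(np.argwhere(g)[:,::-1].astype(np.int32)))
    print(n,ar,e,onz(c,*e[0],.006))
from bench import r, read_camera
c=load("wrist0"); s=r.state()
from scipy.spatial.transform import Rotation as R
T=R.from_euler("xyz",s["eef_rot"]).as_matrix(); p=-c["R"].T@c["t"]
print("cam in tool",T.T@(p-s["tcp_pos"]),"axis in tool",T.T@c["R"].T@[0,0,1],"tool axes in world\n",T.round(3))
```

```text
scene 547 ((345.3957824707031, 275.7723693847656), (36.13043212890625, 42.54623031616211), 109.78462982177734) [ 0.50785353 -0.15792226]Traceback (most recent call last):
  File "<stdin>", line 8, in <module>
cv2.error: OpenCV(4.12.0) /io/opencv/modules/imgproc/src/shapedescr.cpp:361: error: (-201:Incorrect size of input array) There should be at least 5 points to fit the ellipse in function 'fitEllipseNoDirect'
```

View pics/crop1.png

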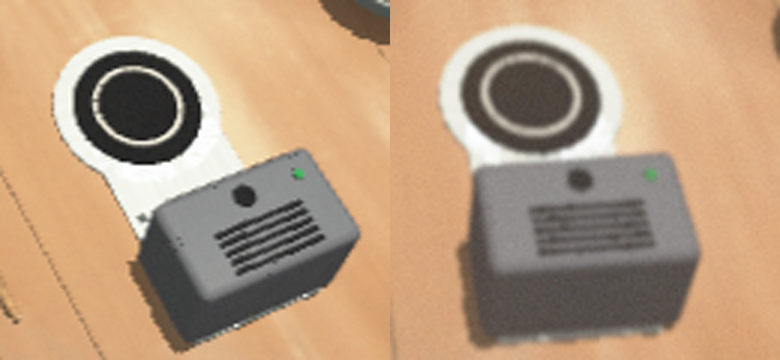

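The crop shows the housing's top face. Its corners are at about (150,235), (305,150), (357,235), (207,300) in the scene half, and at (478,170), (668,155), (698,257), (487,270) in the side half. The pad is clear in both halves.

Run:
```python
from h import *
P={"scene":([(150,235),(305,150),(357,235),(207,300)],(300,240)),"side":([(478-390,170),(668-390,155),(698-390,257),(487-390,270)],(280,270))}
PAD={"scene":[(137.5,107)],"side":[(530-390,96.5)]}
for n in P:
    c=load(n+"0"); q,o=P[n]
    w=np.array([onz(c,u/3+o[0],v/3+o[1],.078) for u,v in q]); pad=onz(c,PAD[n][0][0]/3+o[0],PAD[n][0][1]/3+o[1],.006)
    d=w.mean(0)-pad; e=w[1]-w[0]; e2=w[2]-w[3]; s1=w[3]-w[0]; s2=w[2]-w[1]
    an=lambda v:np.degrees(np.arctan2(v[1],v[0]))
    print(n,"pad",pad,"hdir",an(d),np.hypot(*d),"front",an(e)-90,np.hypot(*e),"back",an(e2)-90,"sides",an(s1),an(s2))
from bench import r, read_camera
c=load("wrist0"); s=r.state()
from scipy.spatial.transform import Rotation as R
T=R.from_euler("xyz",s["eef_rot"]).as_matrix(); p=-c["R"].T@c["t"]
print("cam in tool",T.T@(p-s["tcp_pos"]),"axis in tool",T.T@c["R"].T@[0,0,1],"\n",T.round(3))
t=np.array([.377,.236]); print((T.T@[*(t-s["tcp_pos"][:2]),0]).round(3))
```

```text
scene pad [ 0.50880921 -0.15808278] hdir -93.94060803205441 0.1306845049220327 front -85.9834636407907 0.11581682286768291 back -91.93792466711697 sides -79.07754722074918 -94.67860228025472
side pad [ 0.51056964 -0.15778781] hdir -92.89765880049306 0.12831323819149926 front -91.4201815920942 0.10369881250583673 back -92.92828114454574 sides -96.00913376612493 -92.74328543952795
cam in tool [ 0.06959474 -0.00107837 -0.16549613] axis in tool [-2.52043994e-01  4.01460756e-05  9.67715776e-01] 
 [[-0.966  0.259 -0.001]
 [ 0.259  0.966 -0.001]
 [ 0.    -0.001 -1.   ]]
[-0.303 -0.224  0.   ]
```

The reader is at about (0.510,-0.158) with +x at about -93°. The blue jar is near (0.377,0.236), so I'll move over it at the present height and look with the wrist camera.

The manual's scale: shifts go in shares of 0.8 m and turns go in shares of pi/2 rad. Converting my numbers, -0.303 m is -0.3788, -0.224 m is -0.28, 0.13 rad is 0.0828.

Request:
inch_along:
  segments:
    - [[-0.0375,-0.0275,0,0,0,0.0127],[-0.0813,-0.06,0,0,0,0.0255],[-0.125,-0.0925,0,0,0,0.0382],[-0.1688,-0.125,0,0,0,0.0509],[-0.2125,-0.1575,0,0,0,0.0637],[-0.2563,-0.19,0,0,0,0.0764],[-0.3,-0.2225,0,0,0,0.0828],[-0.3375,-0.25,0,0,0,0.0828],[-0.3625,-0.2688,0,0,0,0.0828],[-0.3788,-0.28,0,0,0,0.0828]]
  aperture: 0.093

```text
clock: 1.15
tcp_pos: [0.3781, 0.2347, 0.2185]
eef_rot: [-3.141, 0.0, 2.748]
contact_force: [0.1, -0.2, -0.2]
opening: 0.093
grasp_force: 0.0
```

Request:
inch_along:
  segments:
    - [[0,0,0,0,0,0],[0,0,0,0,0,0]]

```text
clock: 1.35
tcp_pos: [0.3767, 0.2366, 0.2184]
eef_rot: [-3.141, -0.001, 2.749]
contact_force: [-1.3, -0.2, -0.8]
opening: 0.0931
grasp_force: 0.0
```

Run:
```python
from bench import r, read_camera
from h import *
c=read_camera("wrist"); np.savez("pics/wrist1.npz",**c); cv2.imwrite("pics/wrist1.png",c["pixels"][:,:,::-1])
s=r.state();print(s["tcp_pos"],s["eef_rot"],s["q"])
```

```text
[0.37640568 0.23690856 0.21847398] [-3.14152041e+00 -8.27242456e-04  2.74974265e+00] [ 3.09569495e-01  6.67439690e-02  1.76888426e+00  4.95829994e-04
  1.30664303e+00 -8.69506481e-01]
```

View pics/wrist1.png

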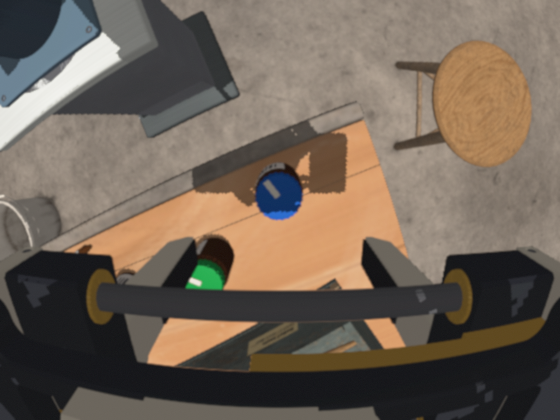

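The wrist view shows the blue lid at about (279,192), with the white dash at (271,187) pointing up and left. The green lid is at (207,277). The tool box's front edge runs along row 330, clear of the jar.

Create lid.py:
```python
from h import *
def lid(c,x0,x1,y0,y1,z0=0):
    H=hsv(c); sub=np.zeros(H.shape[:2],bool); sub[y0:y1,x0:x1]=1
    m=sub&(H[...,0]>=100)&(H[...,0]<=128)&(H[...,1]>130)
    g,ce,ar=big(m); hull=cv2.convexHull(np.argwhere(g)[:,::-1].astype(np.int32))
    e=cv2.fitEllipse(hull); hm=np.zeros(m.shape,np.uint8); cv2.fillConvexPoly(hm,hull,1)
    w=(hm>0)&(H[...,1]<110)&(H[...,2]>110); w,p,n=big(w)
    pts=np.argwhere(w)[:,::-1]; W=np.array([onz(c,u,v,z0+.082,True) for u,v in pts])
    ctr=onz(c,*e[0],z0+.079,True); d=W.mean(0)-ctr
    ev=np.linalg.svd(W-W.mean(0))[2][0]; ev*=np.sign(ev@d)
    an=lambda v:np.degrees(np.arctan2(v[1],v[0]))
    print("ell",np.round(e,1) if 0 else e,"ctr",ctr.round(4),"n",n,"dash",p,np.hypot(*d),"dir by centre",an(d),"by axis",an(ev)); return ctr
```

Run:
```python
from lid import *
lid(load("wrist1"),240,320,150,230)
c=load("wrist1"); print("box",onz(c,335,282,.1,True),onz(c,200,352,.1,True))
```

```text
ell ((278.4154052734375, 195.0845947265625), (45.15998840332031, 47.06794357299805), 1.6747735738754272) ctr [0.3749 0.2358] n 82 dash [271.14634146 188.5       ] 0.0098498049703187 dir by centre -158.24033189516715 by axis -165.82415420811793
box [0.47310485 0.25574036] [0.50377863 0.08607127]
```

Converted, 0.192 m is 0.24, -0.0015 m is -0.0019.

Request:
inch_along:
  segments:
    - [[0.0013,-0.0019,0.0188,0,0,0],[0.0013,-0.0019,0.05,0,0,0],[0.0013,-0.0019,0.0813,0,0,0],[0.0013,-0.0019,0.1125,0,0,0],[0.0013,-0.0019,0.1438,0,0,0],[0.0013,-0.0019,0.175,0,0,0],[0.0013,-0.0019,0.2,0,0,0],[0.0013,-0.0019,0.2188,0,0,0],[0.0013,-0.0019,0.2313,0,0,0],[0.0013,-0.0019,0.24,0,0,0]]

```text
clock: 2.4
tcp_pos: [0.3749, 0.2361, 0.0261]
eef_rot: [-3.141, -0.001, 2.751]
contact_force: [0.2, 0.2, -0.2]
opening: 0.0928
grasp_force: 0.0
```

Request:
inch_along:
  segments:
    - [[0,0,0,0,0,0],[0,0,0,0,0,0],[0,0,0,0,0,0],[0,0,0,0,0,0],[0,0,0,0,0,0],[0,0,0,0,0,0],[0,0,0,0,0,0],[0,0,0,0,0,0],[0,0,0,0,0,0],[0,0,0,0,0,0]]
  aperture: 0.03
  grip_n: 20

```text
clock: 3.4
tcp_pos: [0.3759, 0.2356, 0.0269]
eef_rot: [3.141, 0.001, 2.75]
contact_force: [0.1, -0.8, 4.4]
opening: 0.0493
grasp_force: 20.0
```

Converted, -0.13 m is -0.1625, -0.125 m is -0.1563.

Request:
inch_along:
  segments:
    - [[0,0,-0.0063,0,0,0],[0,0,-0.0188,0,0,0],[0,0,-0.0375,0,0,0],[0,0,-0.0625,0,0,0],[0,0,-0.0875,0,0,0],[0,0,-0.1125,0,0,0],[0,0,-0.1375,0,0,0],[0,0,-0.1563,0,0,0],[0,0,-0.1625,0,0,0],[0,0,-0.1625,0,0,0]]

```text
clock: 4.4
tcp_pos: [0.3757, 0.2355, 0.1573]
eef_rot: [3.141, 0.001, 2.75]
contact_force: [-0.0, -0.0, -1.9]
opening: 0.0494
grasp_force: 20.0
```

Request:
inch_along:
  segments:
    - [[-0.0125,-0.0138,0,0,0,-0.0255],[-0.0375,-0.0425,0,0,0,-0.0764],[-0.0625,-0.0713,0,0,0,-0.1337],[-0.0875,-0.1,0,0,0,-0.191],[-0.1125,-0.1288,0,0,0,-0.2483],[-0.1375,-0.1575,0,0,0,-0.3056],[-0.1625,-0.1863,0,0,0,-0.3629],[-0.1875,-0.2138,0,0,0,-0.4202],[-0.2,-0.2288,0,0,0,-0.4456],[-0.205,-0.235,0,0,0,-0.4584]]

```text
clock: 5.4
tcp_pos: [0.4551, -0.0025, 0.1554]
eef_rot: [3.141, -0.002, -2.814]
contact_force: [0.0, 0.2, -2.9]
opening: 0.0493
grasp_force: 20.0
```

```bash
python3 -c "
from bench import r, read_camera;s=r.state();print(s['q'],s['tcp_pos'],s['eef_rot'])"
```

```text
[-2.51132105e-01  1.45655852e-01  1.84382464e+00 -4.03862563e-04
  1.15417845e+00 -2.14933730e+00] [ 0.45509634 -0.00250586  0.15543148] [ 3.14077172e+00 -1.93180420e-03 -2.81401918e+00]
```

Converted, -0.165 m is -0.2063, -0.163 m is -0.2038, -0.48 rad is -0.3056.

Request:
inch_along:
  segments:
    - [[0,-0.0125,0,0,0,-0.0191],[0,-0.0375,0,0,0,-0.0573],[0,-0.0688,0,0,0,-0.1019],[-0.0013,-0.1,0,0,0,-0.1464],[-0.0013,-0.1313,0,0,0,-0.191],[-0.0013,-0.1563,0,0,0,-0.2355],[-0.0025,-0.1813,0,0,0,-0.2737],[-0.0025,-0.1963,0,0,0,-0.2928],[-0.0025,-0.2038,0,0,0,-0.3056],[-0.0025,-0.2063,0,0,0,-0.3056]]

```text
clock: 6.4
tcp_pos: [0.5099, -0.1566, 0.1556]
eef_rot: [3.14, -0.001, -2.334]
contact_force: [0.3, 0.2, -1.3]
opening: 0.0494
grasp_force: 20.0
```

Request:
inch_along:
  segments:
    - [[0,0,0,0,0,0],[0,0,0,0,0,0]]

```text
clock: 6.6
tcp_pos: [0.51, -0.1557, 0.1564]
eef_rot: [3.141, -0.0, -2.333]
contact_force: [-0.3, 0.1, -2.6]
opening: 0.0497
grasp_force: 20.0
```

Run:
```python
from bench import r, read_camera
from h import *
s=r.state();print(s["tcp_pos"],s["eef_rot"],s["q"])
for n in("wrist","side"):
    c=read_camera(n); np.savez(f"pics/{n}2.npz",**c); cv2.imwrite(f"pics/{n}2.png",c["pixels"][:,:,::-1])
```

```text
[ 0.51003055 -0.15571063  0.15640104] [ 3.14073141e+00 -2.86906473e-05 -2.33333166e+00] [-5.05742734e-01  2.79996563e-01  1.66584947e+00  2.05188900e-04
  1.19658692e+00 -2.88487513e+00]
```

View pics/wrist2.png

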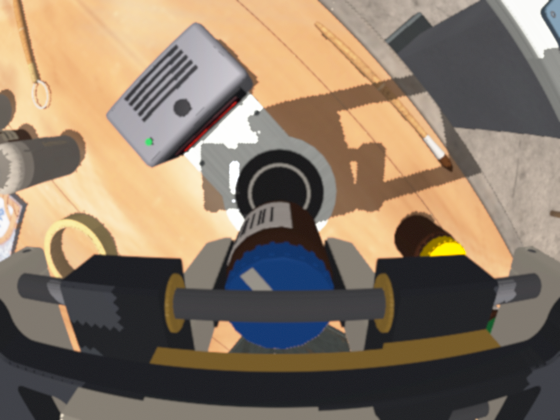

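The wrist view shows the jar held with its label at (265,217) and the dash from about (242,270) to (272,293). The pad is at about (279,188). The housing's top face has corners at about (153,163), (250,88), (197,25) and (108,115).

Run:
```python
from h import *
c=load("wrist2"); H=hsv(c); an=lambda v:np.degrees(np.arctan2(v[1],v[0]))
q=[(153,163),(250,88),(197,25),(108,115)]
w=np.array([onz(c,*p,.078,True) for p in q]); print(w.round(4))
print("front",an(w[1]-w[0])+90,an(w[2]-w[3])+90,"sides",an(w[3]-w[0]),an(w[2]-w[1]), np.hypot(*(w[1]-w[0])))
# pad: dark region, fit circle in world to black/white outer edge points
m=np.zeros(H.shape[:2],bool); m[140:240,225:335]=(H[...,2]<60)[140:240,225:335]
g,_,ar=big(m); hull=cv2.convexHull(np.argwhere(g)[:,::-1].astype(np.int32))[:,0]
pts=np.array([onz(c,u,v,.006,True) for u,v in hull])
def circ(P):
    A=np.c_[2*P,np.ones(len(P))]; s=np.linalg.lstsq(A,(P**2).sum(1),rcond=None)[0]; return s[:2],np.sqrt(s[2]+s[:2]@s[:2])
k=hull[:,1]<205
print("pad",circ(pts[k]),k.sum()); pad=circ(pts[k])[0]; d=w.mean(0)-pad; print("hdir",an(d),np.hypot(*d))
L=np.zeros(H.shape[:2],bool); L[255:300,225:300]=((H[...,1]<100)&(H[...,2]>120))[255:300,225:300]
g,ce,n=big(L); W=np.array([onz(c,u,v,.212,True) for u,v in np.argwhere(g)[:,::-1]])
ev=np.linalg.svd(W-W.mean(0))[2][0]; print("dash",n,ce,W.mean(0),W.std(0),"axis",an(ev),an(-ev), "from tcp",an(W.mean(0)-[.51,-.1557]))
```

```text
[[ 0.5531 -0.2556]
 [ 0.4585 -0.2413]
 [ 0.452  -0.3074]
 [ 0.553  -0.3127]]
front 261.3895687687335 267.0120551255258 sides -90.10781578799417 -95.57150307146402 0.09571271011631967
pad (array([ 0.50899665, -0.15692357]), np.float64(0.04323122164200085)) 25
hdir -92.27372369955901 0.12240017230344143
dash 392 [254.32142857 280.08163265] [ 0.50824319 -0.17197825] [0.00180555 0.00303755] axis 96.42064003872757 -83.57935996127243 from tcp -96.15973844871614
```

Run:
```python
from h import *
c=load("side2"); f=210/np.tan(np.radians(float(c["vfov"]))/2)
X=c["R"]@[.51,-.1557,.16]+c["t"]; u,v=f*X[0]/X[2]+c["cx"],f*X[1]/X[2]+c["cy"]; print(u,v)
u,v=int(u),int(v); a=cv2.resize(c["pixels"][v-40:v+40,u-50:u+50],None,fx=6,fy=6,interpolation=cv2.INTER_CUBIC)
cv2.imwrite("pics/crop2.png",a[:,:,::-1]); print(u-50,v-40)
```

```text
334.5705427641307 243.71083929820446
284 203
```

View pics/crop2.png

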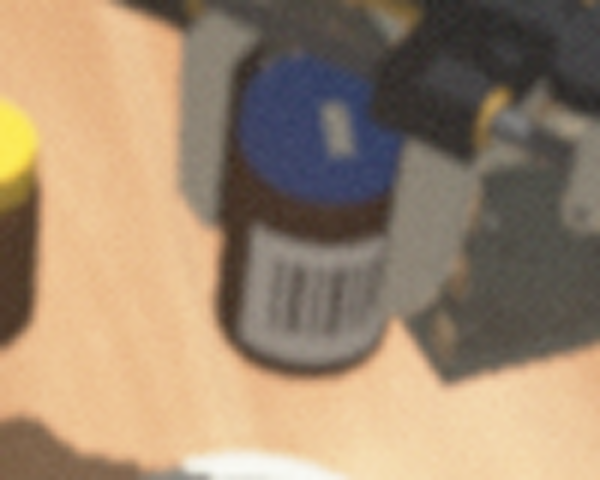

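The side crop shows the label running from about (242,300) to (382,300) on the jar, facing roughly towards the camera. The dash runs from (328,105) to (345,155).

Run:
```python
from h import *
an=lambda v:np.degrees(np.arctan2(v[1],v[0]))
c=load("side2"); H=hsv(c); m=np.zeros(H.shape[:2],bool); m[203+14:203+30,284+50:284+64]=(H[...,1]<105)[203+14:203+30,284+50:284+64]
g,ce,n=big(m); W=np.array([onz(c,u,v,.212) for u,v in np.argwhere(g)[:,::-1]]); ev=np.linalg.svd(W-W.mean(0))[2][0]
print("side dash",n,ce,W.mean(0),an(ev),an(-ev))
a,b=[onz(c,284+u/6,203+v/6,.212) for u,v in((328,105),(345,155))]; print(a,b,an(b-a))
f=210/np.tan(np.radians(float(c["vfov"]))/2)
# predicted label edges/centre line for candidate directions
for t in(-84,-90,-96,-102):
  o=[]
  for e in(-50,0,50):
    th=np.radians(t+e); X=c["R"]@[.51+.025*np.cos(th),-.156+.025*np.sin(th),.13+.031]+c["t"]; o+=[((f*X[0]/X[2]+c["cx"]-284)*6).round(0),((f*X[1]/X[2]+c["cy"]-203)*6).round(0)]
  print(t,o)
```

```text
side dash 116 [338.75       225.48275862] [ 0.50830775 -0.16776469] -101.69163783165378 78.30836216834622
[ 0.51090529 -0.15639143] [ 0.51071412 -0.17585464] -90.56275583144372
-84 [np.float64(256.0), np.float64(294.0), np.float64(335.0), np.float64(306.0), np.float64(390.0), np.float64(272.0)]
-90 [np.float64(248.0), np.float64(290.0), np.float64(325.0), np.float64(308.0), np.float64(386.0), np.float64(278.0)]
-96 [np.float64(241.0), np.float64(284.0), np.float64(316.0), np.float64(308.0), np.float64(382.0), np.float64(284.0)]
-102 [np.float64(234.0), np.float64(279.0), np.float64(306.0), np.float64(308.0), np.float64(376.0), np.float64(289.0)]
```

The label direction comes out at about -92°, against the reader's -93°, so no extra turn is needed. Lowering.

Converted, 0.118 m is 0.1475, 0.114 m is 0.1425.

Request:
inch_along:
  segments:
    - [[0.0025,-0.0013,0.0125,0,0,0],[0.0025,-0.0013,0.0313,0,0,0],[0.0025,-0.0013,0.05,0,0,0],[0.0025,-0.0013,0.0688,0,0,0],[0.0025,-0.0013,0.0875,0,0,0],[0.0025,-0.0013,0.1063,0,0,0],[0.0025,-0.0013,0.1213,0,0,0],[0.0025,-0.0013,0.1338,0,0,0],[0.0025,-0.0013,0.1425,0,0,0],[0.0025,-0.0013,0.1475,0,0,0]]

```text
clock: 7.7
tcp_pos: [0.5096, -0.1585, 0.038]
eef_rot: [3.141, -0.0, -2.333]
contact_force: [0.3, 0.3, -1.9]
opening: 0.0495
grasp_force: 20.0
```

Request:
inch_along:
  segments:
    - [[0,0,0.0013,0,0,0],[0,0,0.0025,0,0,0],[0,0,0.0038,0,0,0],[0,0,0.0038,0,0,0]]

```text
clock: 8.1
tcp_pos: [0.5099, -0.1587, 0.0359]
eef_rot: [-3.141, 0.0, -2.333]
contact_force: [0.3, 0.4, -2.6]
opening: 0.0495
grasp_force: 20.0
```

Converted, 0.002 m is 0.0025, 0.001 m is 0.0013.

Request:
inch_along:
  segments:
    - [[0,0,0.0013,0,0,0],[0,0,0.0025,0,0,0],[0,0,0.0025,0,0,0]]

```text
clock: 8.4
tcp_pos: [0.5096, -0.1585, 0.0336]
eef_rot: [3.141, -0.0, -2.333]
contact_force: [0.1, 0.5, -3.3]
opening: 0.0495
grasp_force: 20.0
```

Request:
inch_along:
  segments:
    - [[0,0,0.0006,0,0,0],[0,0,0.0013,0,0,0],[0,0,0.0013,0,0,0]]

```text
clock: 8.7
tcp_pos: [0.5098, -0.1586, 0.0329]
eef_rot: [-3.141, -0.0, -2.333]
contact_force: [-1.1, 0.4, 2.0]
opening: 0.0493
grasp_force: 20.0
```

The jar has touched the pad: the force went from -3 to +2 N at TCP z 0.033. Releasing, then lifting straight up.

Request:
inch_along:
  segments:
    - [[0,0,0,0,0,0],[0,0,0,0,0,0],[0,0,0,0,0,0],[0,0,0,0,0,0],[0,0,0,0,0,0],[0,0,0,0,0,0]]
  aperture: 0.09

```text
clock: 9.3
tcp_pos: [0.5097, -0.1586, 0.0326]
eef_rot: [3.142, 0.0, -2.333]
contact_force: [0.0, -0.3, 0.5]
opening: 0.0888
grasp_force: 0.0
```

Request:
inch_along:
  segments:
    - [[0,0,-0.0125,0,0,0],[0,0,-0.0375,0,0,0],[0,0,-0.0625,0,0,0],[0,0,-0.0938,0,0,0],[0,0,-0.125,0,0,0],[0,0,-0.1563,0,0,0],[0,0,-0.1875,0,0,0],[0,0,-0.2125,0,0,0],[0,0,-0.225,0,0,0],[0,0,-0.2313,0,0,0]]

```text
clock: 10.3
tcp_pos: [0.51, -0.1587, 0.219]
eef_rot: [-3.14, 0.0, -2.333]
contact_force: [-1.1, -0.4, 0.1]
opening: 0.09
grasp_force: 0.0
```

Request:
inch_along:
  segments:
    - [[0,0,0,0,0,0],[0,0,0,0,0,0],[0,0,0,0,0,0]]

```text
clock: 10.6
tcp_pos: [0.5092, -0.1583, 0.2165]
eef_rot: [3.14, -0.001, -2.333]
contact_force: [-1.2, -0.2, 0.2]
opening: 0.0899
grasp_force: 0.0
```

Run:
```python
from bench import r, read_camera
from lid import *
c=read_camera("wrist"); np.savez("pics/wrist3.npz",**c); cv2.imwrite("pics/wrist3.png",c["pixels"][:,:,::-1])
lid(c,220,340,130,260,.006)
```

```text
ell ((278.0769958496094, 197.505126953125), (47.0344123840332, 49.874202728271484), 95.82146453857422) ctr [ 0.5086 -0.1602] n 82 dash [270.41463415 190.8902439 ] 0.009927397964341313 dir by centre -88.25691026701024 by axis -95.69254023367351
```

View pics/wrist3.png

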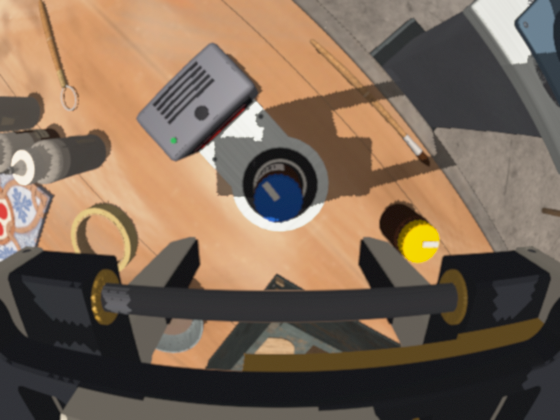

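The jar stands upright on the pad with its lid at (278,197). The centre is within about 3 mm, and the dash points at the housing at about -92°. The yellow jar, at (419,243), hasn't moved.

```bash
python3 -c "
from bench import r, read_camera; print(r.sign_off())"
```

```text
the job is handed in; nothing more can be done
None
```

The job is handed in, with no verdict shown: by the last wrist picture, the blue-lidded jar stands released on the reader's pad about 3 mm off centre, its label within a few degrees of the window.

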